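# Free the repaired board: cam to its low point, then push the jaw slide forward

### The job

Free the circuit board in the holding fixture so that a colleague can take it out: with the fingertips push the cam lever round clockwise, as far as its stop pin, so that the eccentric cam has its low point towards the jaw slide. Only then push the jaw slide by its thumb post fully forward against the cam, so that its lip is clear of the board. Leave the board lying in its place, pick nothing up, and do not disturb the things lying about.

Things in the scene. Friction and masses are not known exactly. Their poses are not given: they have to be found in the camera images.
- fixture: Board-holding fixture. Origin on the table under its grey aluminium base plate (x -145 to +125 mm, 150 wide, top 16 mm up). +x is 'forward', from the board to the cam; y left. Along +x: fixed jaw (x -140 to -110, top 46), green board, steel jaw slide between guide rails (tops 30, y to +-57), eccentric cam with lever. Stop pin, 66 mm high, 45 mm right (-y) of the cam pivot.
- cam_lever (a joint): Angle of cam and lever about the upright pivot (rad), growing clockwise from above. 0: cam's high point faces the slide (locked); pi: low point faces it, lever at its stop pin, the end of travel. Lever direction, anticlockwise from fixture +x, is 100 degrees minus the angle: it starts pointing left, swings over the front end (+x), ends pointing right. Stays where left; friction 0.15 N m.
- jaw_slide (a joint): Forward travel of the jaw slide (m) along fixture +x. 0: at the board, its lip 6 mm over the board's edge. With the cam at its high point it can go no more than about 1 mm; with the cam at its low point 14.5 mm, until it meets the cam. Stays where it is left; 3 N of friction.
- cam_pivot (a point): Point on the upright cam axis at the height of the lever's centre line, 60 mm above the table, 78.5 mm forward (+x) of the fixture origin, y = 0. The cam below is a steel disc of 26 mm radius set 7 mm off the axis, its top 34 mm above the table; the hub (22 mm diameter) ends 70 mm above the table.
- lever_knob (a point): Centre of the black ball (25 mm diameter) on the end of the cam lever, 95 mm from the cam axis, 60 mm above the table. The lever is a level steel bar, 10 mm thick, from the hub to the ball.
- thumb_post (a point): Centre of the top of the slide's thumb post, an upright steel cylinder 19 mm in diameter: top 74 mm, foot (flat top of the slide) 46 mm above the table. With the slide at 0 it is at x = 28 mm, y = 0 of the fixture; it moves with the slide. The slide's block is 90 mm wide, from 39 mm behind the post (tip of the lip) to 17 mm ahead of it.
- board_mid (a point): Centre of the loose green circuit board, 110 x 90 x 2 mm (parts on it up to 14 mm tall), lying on four brass standoffs, underside 36 mm above the table, centred 60 mm behind the fixture origin. To be left where it is.
- screwdriver: Small screwdriver, 160 mm long, lying to the right of the fixture; bystander. Origin at its underside.
- solder_reel: Reel of solder, 60 mm diameter, 42 mm tall, left of the fixture; bystander. Origin at the centre of its underside.
- flux_jar: Small jar with black cap, 40 mm diameter, 45 mm tall, left of the fixture; bystander. Origin at the centre of its underside.
- module0: Plug-in metal module with wire bail, 70 x 15 x 11 mm, ahead of the fixture on the left; bystander. Origin at its underside.
- module1: The same kind of module, ahead of the fixture on the right; bystander.
- cutters: Side cutters lying flat, 120 mm long, 12 mm high, right of the fixture; bystander. Origin at the underside.
Not all that is in view belongs to the job. There is more than one size of the part that bears board_mid; the job needs the largest.

How it is judged:
By the outcome, as a careful person would: the job done as asked, in the order asked, and still so for the second after the job is handed in, with the robot touching nothing.
It also fails if it takes over 54 s, if anything falls off the work surface, if the arm or the gripper's body presses on something with over 40 N, if the wrist force passes 120 N, or if a joint passes its speed limit or range.

### The arm

A 6-joint arm with a two-finger parallel gripper is mounted at the origin on the work surface. World frame = base frame: x ahead of the robot, y to its left, z up, the work surface at z = 0. Lengths are in m, angles in rad, forces in N, time in s.
With the tool pointing down it reaches from about 0.3 to 0.95 m from the base axis. Payload 3.1 kg.
Tool frame: the origin (TCP) lies at the very end of the fingers, on their centre line; the grasp point (between the pads) lies hold_point_z behind it (hold_point_z is the distance from the TCP to the grasp point, in m); z points along the fingers, y is the line along which they close (so a half turn about z gives the same grasp; the last joint's range is limited). The gripper opens to 85 mm and grips with 20 to 120 N. Pads are 22 mm wide; open, the fingers measure 114 mm over their backs; the gripper's body (76 mm by 85 mm) begins 54 mm behind the grasp point. The pads swing forward as they close: fully open they stand 13 mm farther back than shut.
Start: joints at [1.194, 0.308, 1.634, -0, 1.2, -0.07], TCP at [0.189, 0.596, 0.231] pointing down, gripper open.
Joint ranges: [-3.06, 3.06], [-0.79, 1.96], [0.05, 2.63], [-1.19, 4.34], [0.05, 2.64], [-2.94, 2.94]. Speed limits (rad/s): [2.79, 2.79, 3.14, 3.14, 3.14, 3.14].

### API

Orientations are given as a rotation vector (axis times angle).
In Python, from bench import * gives the robot as it stands. The module is installed in compiled form; this text tells all that it offers.
- The arm moves only by the shell command python3 -m pendant 'ROWS' [FORCE]. ROWS is JSON, a list of rows, each a list of 3 entries, a list of its own where there are three numbers: the turn, a rotation vector about the tool's x, y, z in units of 5 degrees (1.0 is 5 degrees), then the shift along the tool's x, y, z in units of 40 mm (1.0 is 40 mm), then the opening, from 0 (shut) to 1 (fully open). A call has 1 to 12 rows; each row is the pose to reach, as a shift and turn from the pose commanded when the call began, along the tool's axes at that moment; what a row does not reach only later rows make up. A row lasts 1/8 s, in which the tool goes at most 62.5 mm and 10.7 degrees, less where a joint would pass 70% of its speed; a pose out of reach is approached as far as the arm can. A call with a gripper value outside its range is refused whole. The fingers move at their own pace and stop on an object; FORCE is the grip in N (left out, the last holds). Time passes only in rows, so rows that repeat a pose let the fingers close. It gives the time, the measured TCP pose, the force, the opening and the grip force at its end, in the units of the state.
- sense(): the state, without advancing time (a new reading comes with each control period).
- read_camera(name): name is "scene" or "top" or "wrist"; returns a dict with "frame" (400x640x3 uint8, blue, green, red), "z_map" (400x640 float32, m along the optical axis (not along the pixel's ray), 0 where there is no reading), "fx", "fy", "cx", "cy" (pixels), "k1" (the pictures are not rectified: a ray, as slopes to the right and down, at radius r is drawn at 1 + k1 r^2 times it, then the intrinsics apply), "origin" and "orientation" of the camera in the world; the wrist camera has in their place "hand_eye" (4x4, takes a point from camera to tool coordinates, whose origin is the TCP and whose axes are the flange's). Camera axes: x right, y down, z forward; pixel columns grow to the right and rows downward; lengths in m; the calibration is good to about 2 mm. A picture is of the moment at which its call begins: read the wrist's pose just before it.
- close_job(): hands the job in; it is judged then, once.
The state is a dict: "time_s": time; "joints": joint angles; "joint_vel": joint speeds; "effort": joint torques, N m; "eef_pos": TCP position; "ee_rot": TCP orientation; "ft_force": force on the tool from outside, world axes, zero at the start; "moment": the same for the moment, N m; "gripper_width": finger opening in m; "gripper_force": force on a finger pad.
Only numpy, scipy, OpenCV 4.12 (cv2) and the standard library are available. Lean on these libraries where they do the work, as an engineer would, in place of code of your own. Each camera call takes 0.05 s, during which the arm holds its last target. There are 200 camera calls.

## Working session

There is one attempt and no reset: what is moved stays moved. The work goes in short steps, Python scripts to look and compute and a shell command to move; the robot and the scene stay as the last step left them, time stands still between calls to the robot, and variables do not carry over. Pictures are saved under pics/ and viewed, at most 10 in all, crops included, and the job is handed in when it is done.

```bash
mkdir -p pics
cat > h.py <<'E'
import numpy as np, cv2
from scipy.spatial.transform import Rotation as R
from bench import *
def Rm(o):
    o=np.array(o,float)
    return o if o.shape==(3,3) else (R.from_rotvec(o).as_matrix() if o.size==3 else R.from_quat(o).as_matrix())
def cam(name):
    s=sense(); c=read_camera(name)
    if 'hand_eye' in c:
        T=np.eye(4);T[:3,:3]=Rm(s['ee_rot']);T[:3,3]=s['eef_pos'];M=T@np.array(c['hand_eye'])
        c['R'],c['o']=M[:3,:3],M[:3,3]
    else: c['R'],c['o']=Rm(c['orientation']),np.array(c['origin'])
    return c
def rays(c,px):
    px=np.atleast_2d(np.array(px,float))
    K=np.array([[c['fx'],0,c['cx']],[0,c['fy'],c['cy']],[0,0,1.]])
    # x_d = x(1+k1 r^2)
    u=cv2.undistortPoints(px[:,None],K,np.array([c['k1'],0,0,0.]))[:,0]
    return np.c_[u,np.ones(len(u))]
def plane(c,px,z):
    d=rays(c,px)@c['R'].T
    return c['o']+d*((z-c['o'][2])/d[:,2])[:,None]
def cloud(c):
    v,u=np.mgrid[0:400,0:640]
    d=rays(c,np.c_[u.ravel(),v.ravel()])*c['z_map'].reshape(-1,1)
    return (d@c['R'].T+c['o']).reshape(400,640,3)
E
python3 - <<'E'
from h import *
for n in ['top','scene']:
    c=cam(n); cv2.imwrite(f'pics/{n}0.png',c['frame']); print(n,c['o'],c['orientation'],c['fx'],c['k1'],c['cx'])
s=sense();print(s)
E
```

```text
top [0.37182444 0.01282903 1.21988093] [-2.1666674   2.1241183  -0.11492595] 468.81261242860603 0.016325388533656518 319.3696365996674
scene [0.80152643 0.54173128 0.93899076] [-0.70490242 -2.77760581  0.84838124] 496.5060890867097 -0.05524524140441303 325.6609453180757
{'time_s': 0.1, 'joints': array([ 1.19430156e+00,  3.08905487e-01,  1.63505979e+00,  1.09030499e-05,
        1.19971754e+00, -6.96956442e-02]), 'joint_vel': array([ 0.00092225, -0.00159786, -0.00263306, -0.00072683,  0.00147793,
        0.00134963]), 'effort': array([-1.76336498e-04, -4.16404045e+01, -2.77645040e+01, -1.10634212e-04,
        3.97609547e-03, -2.22131058e-05]), 'eef_pos': array([0.18849971, 0.59511084, 0.23016942]), 'ee_rot': array([-0.47996484, -3.10423264,  0.00319785]), 'ft_force': array([-0.39201151, -0.8053299 , -0.43062125]), 'moment': array([0.02011807, 0.04165909, 0.01579183]), 'gripper_force': 0.0, 'gripper_width': 0.08546244511493166}
```

View pics/top0.png

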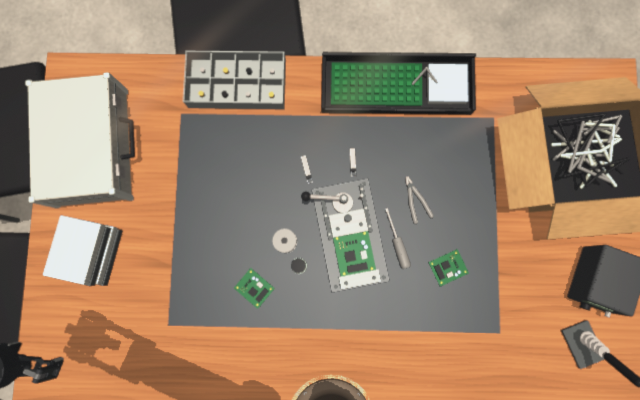

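View pics/scene0.png

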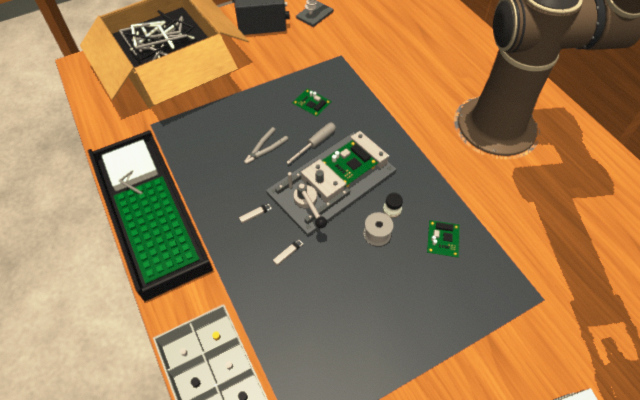

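The top view shows the fixture with its plate corners near (314,189), (368,180), (388,281) and (332,291). The lever knob is at (305,197), the hub at (343,199), and the thumb post near (348,218). The modules lie ahead at (306,168) and (353,160), the reel at (284,240), the jar at (299,266), and the screwdriver and cutters on the right. The scene view agrees.

Run:
```python
from h import *
c=cam('top');f=c['frame'].astype(int);P=cloud(c)
print('corners',plane(c,[[314,189],[368,180],[388,281],[332,291]],0.016).round(3).tolist())
W=np.zeros((400,640),bool);W[150:300,270:420]=1
z=P[...,2]
def cl(m,name):
    n,l,st,ce=cv2.connectedComponentsWithStats(m.astype(np.uint8))
    for i in range(1,n):
        if st[i,4]>8:
            q=P[l==i]; print(name,ce[i].round(1),st[i,4],'med',np.median(q,0).round(4),'min',q.min(0).round(3),'max',q.max(0).round(3))
cl(W&(z>.052),'z>52')
cl(W&(z>.064),'z>64')
m=W&(z>.01)&(z<.025)
q=P[m];
cl(W&(z>.010)&(z<.05),'low')
dark=W&(f.max(2)<45);cl(dark,'dark')
c2=cv2.resize(c['frame'][150:300,270:420],None,fx=4,fy=4,interpolation=cv2.INTER_CUBIC);cv2.imwrite('pics/crop1.png',c2)
```

```text
corners [[0.576, 0.055, 0.016], [0.603, -0.085, 0.016], [0.344, -0.138, 0.016], [0.316, 0.003, 0.016]]
z>52 [323.7 197.2] 260 med [0.5476 0.0301 0.0658] min [ 0.372 -0.03   0.052] max [0.56  0.085 1.22 ]
z>52 [361.4 195.4] 13 med [ 0.5525 -0.0644  0.0656] min [ 0.372 -0.069  0.059] max [0.558 0.013 1.22 ]
z>52 [347.4 218. ] 53 med [ 0.4958 -0.0307  0.0736] min [ 0.488 -0.04   0.055] max [ 0.506 -0.023  0.078]
z>64 [305.6 195.9] 70 med [0.5495 0.0737 0.0689] min [0.539 0.06  0.064] max [0.56  0.085 0.079]
z>64 [324.  197.2] 58 med [0.548  0.0264 0.0658] min [ 0.372 -0.005  0.064] max [0.553 0.057 1.22 ]
z>64 [343.3 198. ] 57 med [ 0.5458 -0.0197  0.0677] min [ 0.372 -0.03   0.064] max [0.557 0.013 1.22 ]
z>64 [361.3 195.8] 9 med [ 0.5525 -0.0644  0.0661] min [ 0.549 -0.069  0.064] max [ 0.555 -0.062  0.069]
z>64 [347.5 217.7] 48 med [ 0.4959 -0.0312  0.0741] min [ 0.488 -0.04   0.066] max [ 0.506 -0.023  0.078]
low [352.4 160.5] 71 med [ 0.6556 -0.0435  0.0121] min [ 0.626 -0.052  0.01 ] max [ 0.683 -0.038  0.017]
low [304.4 162.1] 29 med [0.6485 0.0827 0.0113] min [0.635 0.072 0.01 ] max [0.662 0.089 0.016]
low [307.2 171.2] 16 med [0.6233 0.0742 0.0117] min [0.616 0.069 0.01 ] max [0.632 0.08  0.015]
low [308.5 176.4] 14 med [0.6099 0.0699 0.0123] min [0.605 0.064 0.01 ] max [0.617 0.077 0.015]
low [350.2 236.3] 5724 med [ 0.452  -0.0408  0.0311] min [ 0.313 -0.141  0.01 ] max [0.605 0.06  0.05 ]
low [412.1 198.9] 165 med [ 0.563  -0.1998  0.0119] min [ 0.493 -0.218  0.01 ] max [ 0.611 -0.185  0.019]
low [399.3 247.3] 386 med [ 0.4225 -0.167   0.022 ] min [ 0.377 -0.194  0.01 ] max [ 0.528 -0.13   0.032]
low [284.  240.5] 441 med [0.4386 0.1262 0.0425] min [0.41  0.098 0.035] max [0.468 0.155 0.049]
low [298.6 265.8] 194 med [0.3766 0.0872 0.0446] min [0.359 0.071 0.01 ] max [0.397 0.107 0.05 ]
dark [305.7 198.6] 15 med [0.5428 0.0723 0.0695] min [0.54  0.067 0.063] max [0.547 0.08  0.074]
```

View pics/crop1.png

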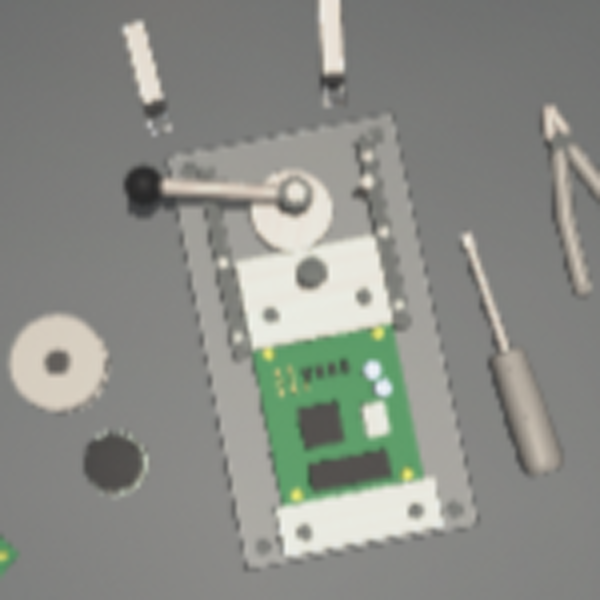

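The crop confirms the layout: knob (305,197), hub (343,198), stop pin (361,196), post (348,218). The slide is home and the cam's high side faces it. The fixture yaw is about 11.3°, with pivot ≈ (0.546, -0.020), and the spacing of pivot, post and pin matches the given sizes. I'll move above it with shut fingers and take a closer look with the wrist camera.

```bash
python3 -m pendant '[[[0,0,-3.1],[-11.6,-10.9,0],0],[[0,0,-3.1],[-11.6,-10.9,0],0],[[0,0,-3.1],[-11.6,-10.9,0],0],[[0,0,-3.1],[-11.6,-10.9,0],0],[[0,0,-3.1],[-11.6,-10.9,0],0],[[0,0,-3.1],[-11.6,-10.9,0],0],[[0,0,-3.1],[-11.6,-10.9,0],0],[[0,0,-3.1],[-11.6,-10.9,0],0],[[0,0,-3.1],[-11.6,-10.9,0],0],[[0,0,-3.1],[-11.6,-10.9,0],0],[[0,0,-3.1],[-11.6,-10.9,0],0],[[0,0,-3.1],[-11.6,-10.9,0],0]]'
python3 - <<'E'
from h import *
s=sense();print(s['eef_pos'],Rm(s['ee_rot']).round(3).tolist(),s['time_s'],s['joint_vel'].round(2))
c=cam('wrist');cv2.imwrite('pics/w1.png',c['frame']);P=cloud(c);z=P[...,2];ok=c['z_map']>.03
print(c['o'],np.array(c['hand_eye']).round(3).tolist())
ok&=(P[...,0]>.45)&(P[...,0]<.7)&(abs(P[...,1])<.15)
n,l,st,ce=cv2.connectedComponentsWithStats((ok&(z>.054)&(z<.085)).astype(np.uint8))
for i in range(1,n):
    if st[i,4]>30:
        q=P[l==i]; print(ce[i].round(),st[i,4],np.median(q,0).round(4),q.min(0).round(3),q.max(0).round(3))
E
```

```text
time_s: 1.65
eef_pos: [0.4991, 0.0398, 0.2308]
ee_rot: [-0.06, -3.14, -0.001]
ft_force: [-0.1, -0.0, 0.6]
gripper_width: -0.0
gripper_force: 0.0
[0.49911898 0.03975099 0.23083138] [[-0.999, 0.038, -0.001], [0.038, 0.999, 0.001], [0.001, 0.001, -1.0]] 1.65 [ 0.04 -0.01  0.02  0.01  0.01  0.  ]
[0.42410046 0.04203938 0.37384174] [[-0.0, -0.958, -0.288, 0.075], [1.0, -0.0, -0.0, -0.0], [0.0, -0.288, 0.958, -0.143], [0.0, 0.0, 0.0, 1.0]]
[252. 185.] 311 [ 0.4933 -0.0307  0.0738] [ 0.486 -0.041  0.054] [ 0.504 -0.023  0.076]
[309. 226.] 1279 [0.5445 0.0278 0.0653] [ 0.534 -0.032  0.055] [0.56  0.085 0.074]
[228. 233.] 69 [ 0.5508 -0.0653  0.065 ] [ 0.548 -0.071  0.054] [ 0.556 -0.062  0.068]
```

View pics/w1.png

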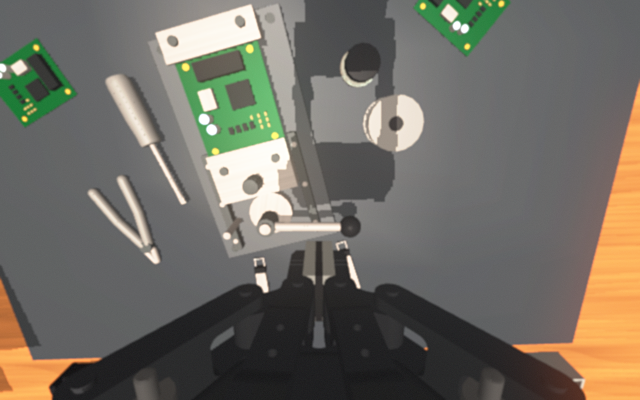

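The wrist view shows the hub at (265,228), the knob at (351,226), the post at (252,185), the stop pin near (228,235), and clear space behind the lever. I'll descend behind the bar and work out the arc.

```bash
python3 -m pendant '[[[0,0,0],[-0.5,-0.1,1.5],0],[[0,0,0],[-0.5,-0.1,3],0],[[0,0,0],[-0.5,-0.1,4.2],0],[[0,0,0],[-0.5,-0.1,4.55],0],[[0,0,0],[-0.5,-0.1,4.55],0]]'
cat > arc.py <<'E'
import sys
from h import *
# rows along lever arc: args phi_start phi_end n [off]
a,b,n=float(sys.argv[1]),float(sys.argv[2]),int(sys.argv[3]);off=float(sys.argv[4]) if len(sys.argv)>4 else .016
piv=np.array([.545,-.021,.048]);s=sense();R0=Rm(s['ee_rot'])
u=lambda d:np.array([np.cos(np.radians(d)),np.sin(np.radians(d)),0])
y0=np.degrees(np.arctan2(R0[1,1],R0[0,1]))
print('yaw',y0,s['eef_pos'])
for p in np.linspace(a,b,n):
    t=piv+.055*u(p)+off*u(p+90)
    print([[0,0,round((y0-p)/5,1)],(R0.T@(t-s['eef_pos'])/.04).round(2).tolist(),0])
E
python3 arc.py 88 -1 10
```

```text
time_s: 2.33
eef_pos: [0.5187, 0.0365, 0.0491]
ee_rot: [-0.054, -3.14, -0.0]
ft_force: [-0.3, -0.1, 0.9]
gripper_width: 0.0001
gripper_force: 0.0
yaw 88.02487655172315 [0.51866222 0.03653037 0.04914223]
[[0, 0, np.float64(0.0)], [-0.31, -0.04, 0.03], 0]
[[0, 0, np.float64(2.0)], [-0.55, 0.01, 0.03], 0]
[[0, 0, np.float64(4.0)], [-0.8, 0.01, 0.03], 0]
[[0, 0, np.float64(5.9)], [-1.04, -0.02, 0.03], 0]
[[0, 0, np.float64(7.9)], [-1.28, -0.1, 0.03], 0]
[[0, 0, np.float64(9.9)], [-1.49, -0.22, 0.03], 0]
[[0, 0, np.float64(11.9)], [-1.69, -0.37, 0.03], 0]
[[0, 0, np.float64(13.8)], [-1.85, -0.55, 0.03], 0]
[[0, 0, np.float64(15.8)], [-1.98, -0.76, 0.03], 0]
[[0, 0, np.float64(17.8)], [-2.08, -0.99, 0.03], 0]
```

```bash
python3 -m pendant '[[[0,0,0],[-0.31,-0.04,0],0],[[0,0,2],[-0.55,0,0],0],[[0,0,4],[-0.8,0,0],0],[[0,0,6],[-1.04,-0.02,0],0],[[0,0,8],[-1.28,-0.1,0],0],[[0,0,10],[-1.49,-0.22,0],0],[[0,0,12],[-1.69,-0.37,0],0],[[0,0,14],[-1.85,-0.55,0],0],[[0,0,16],[-1.98,-0.76,0],0],[[0,0,18],[-2.08,-1,0],0],[[0,0,18],[-2.08,-1,0],0]]'
python3 arc.py -10 -70 7
python3 - <<'E'
from h import *
c=cam('top');cv2.imwrite('pics/t2.png',cv2.resize(c['frame'][150:300,270:420],None,fx=4,fy=4,interpolation=cv2.INTER_CUBIC))
E
```

```text
time_s: 3.7
eef_pos: [0.6034, -0.0081, 0.0515]
ee_rot: [2.258, 2.18, 0.005]
ft_force: [-0.1, -0.1, -1.0]
gripper_width: -0.0001
gripper_force: 0.1
yaw -2.0059676055147757 [ 0.603364   -0.00811772  0.05153392]
[[0, 0, np.float64(1.6)], [-0.17, -0.03, 0.09], 0]
[[0, 0, np.float64(3.6)], [-0.42, -0.02, 0.09], 0]
[[0, 0, np.float64(5.6)], [-0.67, -0.05, 0.09], 0]
[[0, 0, np.float64(7.6)], [-0.9, -0.12, 0.09], 0]
[[0, 0, np.float64(9.6)], [-1.13, -0.23, 0.09], 0]
[[0, 0, np.float64(11.6)], [-1.33, -0.38, 0.09], 0]
[[0, 0, np.float64(13.6)], [-1.5, -0.56, 0.09], 0]
```

View pics/t2.png

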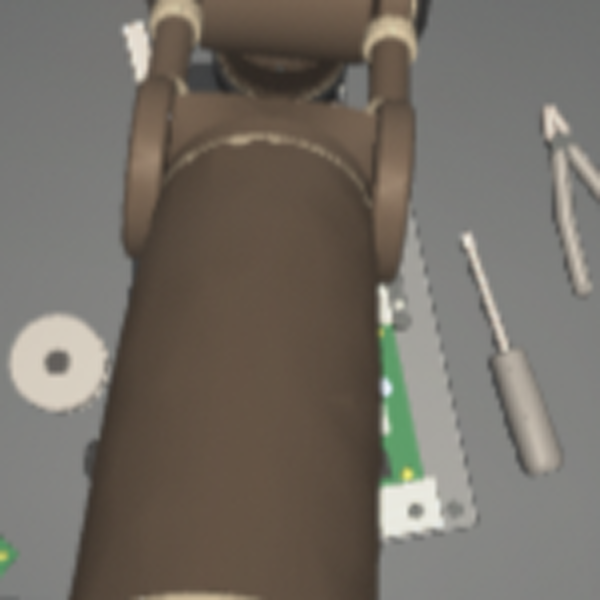

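The arm hides the fixture in the top view, so I'll go by force and pose. I'll continue to the stop with a slight overshoot.

```bash
python3 -m pendant '[[[0,0,1.6],[-0.17,-0.03,0.08],0],[[0,0,3.6],[-0.42,-0.02,0.08],0],[[0,0,5.6],[-0.67,-0.05,0.08],0],[[0,0,7.6],[-0.9,-0.12,0.08],0],[[0,0,9.6],[-1.13,-0.23,0.08],0],[[0,0,11.6],[-1.33,-0.38,0.08],0],[[0,0,13.4],[-1.5,-0.56,0.08],0],[[0,0,13.4],[-1.5,-0.56,0.08],0]]'
python3 - <<'E'
from h import *
c=cam('wrist');cv2.imwrite('pics/w2.png',c['frame'])
E
python3 arc.py -69 -75 4
```

```text
time_s: 4.75
eef_pos: [0.5817, -0.0659, 0.0486]
ee_rot: [3.088, 0.57, 0.019]
ft_force: [5.9, 5.9, -2.6]
gripper_width: 0.0
gripper_force: 3.8
yaw -69.01674880153179 [ 0.58172365 -0.06584902  0.04856047]
[[0, 0, np.float64(-0.0)], [-0.06, -0.0, 0.01], 0]
[[0, 0, np.float64(0.4)], [-0.1, 0.01, 0.01], 0]
[[0, 0, np.float64(0.8)], [-0.15, 0.02, 0.01], 0]
[[0, 0, np.float64(1.2)], [-0.2, 0.03, 0.01], 0]
```

View pics/w2.png

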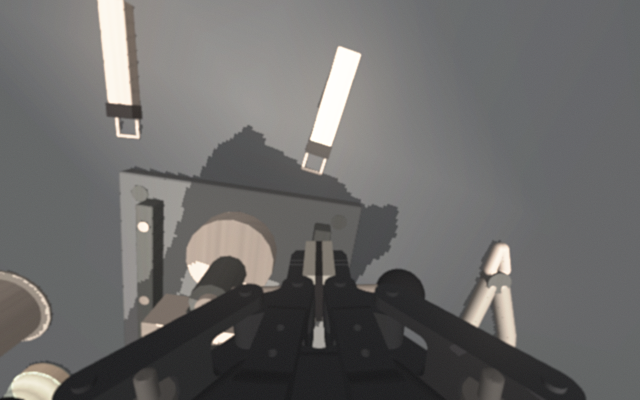

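The wrist view shows the knob at (400,288) to the right of the fingers and the cam disc turned forward at (230,255). The force has risen to 8 N, so I'll push a little more to confirm the stop.

```bash
python3 -m pendant '[[[0,0,0],[-0.06,0,0],0],[[0,0,0],[-0.1,0,0],0],[[0,0,0],[-0.1,0,0],0]]'
```

```text
time_s: 5.18
eef_pos: [0.5815, -0.066, 0.0488]
ee_rot: [3.088, 0.571, 0.031]
ft_force: [13.5, 9.2, -8.6]
gripper_width: -0.0002
gripper_force: 7.8
```

It doesn't move and the force climbs, so the lever is at its stop. I'll back off, rise and hover behind the post.

```bash
python3 -m pendant '[[[0,0,0],[0.4,0,0],0],[[0,0,0],[0.75,0,-0.1],0],[[0,0,0],[0.75,0,-1.3],0],[[0,0,0],[0.75,0,-2.5],0],[[0,0,1],[-0.6,-0.6,-2.5],0],[[0,0,1.9],[-1.8,-1.3,-2.5],0],[[0,0,1.9],[-2.5,-1.75,-2.5],0],[[0,0,1.9],[-2.5,-1.75,-2.5],0],[[0,0,1.9],[-2.5,-1.75,-2.5],0]]'
python3 - <<'E'
from h import *
s=sense();print(s['eef_pos'],Rm(s['ee_rot']).round(3).tolist())
c=cam('wrist');cv2.imwrite('pics/w3.png',c['frame']);P=cloud(c);z=P[...,2];ok=c['z_map']>.15
ok&=(P[...,0]>.45)&(P[...,0]<.7)&(abs(P[...,1])<.15)
n,l,st,ce=cv2.connectedComponentsWithStats((ok&(z>.054)&(z<.08)).astype(np.uint8))
for i in range(1,n):
    if st[i,4]>30:
        q=P[l==i]; print(ce[i].round(),st[i,4],np.median(q,0).round(4),q.min(0).round(3),q.max(0).round(3))
E
```

```text
time_s: 6.3
eef_pos: [0.456, -0.039, 0.1471]
ee_rot: [3.125, 0.313, 0.004]
ft_force: [0.5, -0.1, 0.0]
gripper_width: -0.0002
gripper_force: 0.0
[ 0.45597418 -0.03898492  0.1471455 ] [[0.98, 0.199, 0.003], [0.199, -0.98, -0.001], [0.003, 0.001, -1.0]]
[392.  72.] 3550 [ 0.564  -0.0701  0.0657] [ 0.534 -0.121  0.054] [ 0.592 -0.012  0.074]
[320. 156.] 531 [ 0.4968 -0.0324  0.0741] [ 0.486 -0.042  0.054] [ 0.505 -0.023  0.076]
```

View pics/w3.png

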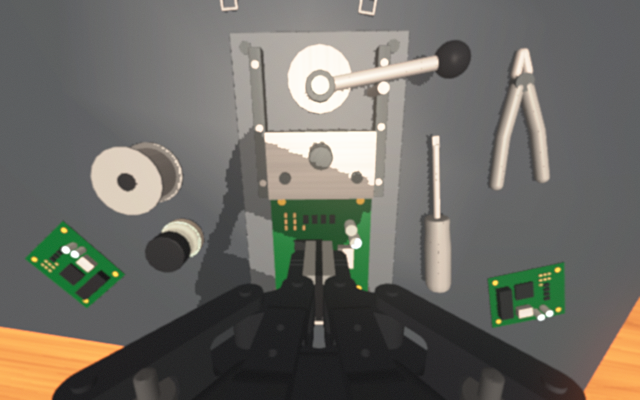

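The view shows the lever resting at its stop pin, with the knob at (453,58) and the hub at (320,85). The cam's low side faces the slide, with a gap between cam and slide. The post is at (320,156), straight ahead of the fingers. I'll descend behind it and push.

```bash
python3 -m pendant '[[[0,0,0],[0.2,0,1],0],[[0,0,0],[0.2,0,2],0],[[0,0,0],[0.2,0,2.27],0],[[0,0,0],[0.35,0,2.27],0],[[0,0,0],[0.5,0,2.27],0],[[0,0,0],[0.6,0,2.27],0],[[0,0,0],[0.7,0,2.27],0],[[0,0,0],[0.8,0,2.27],0],[[0,0,0],[0.85,0,2.27],0],[[0,0,0],[0.85,0,2.27],0]]'
```

```text
time_s: 7.6
eef_pos: [0.4879, -0.0317, 0.0553]
ee_rot: [-3.126, -0.313, -0.001]
ft_force: [-1.4, -0.4, 1.1]
gripper_width: -0.0001
gripper_force: 0.9
```

```bash
python3 -m pendant '[[[0,0,0],[0.04,0,0],0],[[0,0,0],[0.08,0,0],0],[[0,0,0],[0.12,0,0],0],[[0,0,0],[0.12,0,0],0]]'
```

```text
time_s: 8.1
eef_pos: [0.4917, -0.0309, 0.0551]
ee_rot: [-3.126, -0.313, 0.003]
ft_force: [-4.1, -1.5, 3.4]
gripper_width: -0.0002
gripper_force: 2.4
```

```bash
python3 -m pendant '[[[0,0,0],[0.05,0,0],0],[[0,0,0],[0.1,0,0],0],[[0,0,0],[0.1,0,0],0]]'
```

```text
time_s: 8.48
eef_pos: [0.4918, -0.0308, 0.0546]
ee_rot: [3.126, 0.315, -0.016]
ft_force: [-12.6, -5.3, 9.3]
gripper_width: -0.0001
gripper_force: 6.3
```

It's against the cam: the position holds and the force climbs to 13 N. I'll back off, rise and check.

```bash
python3 -m pendant '[[[0,0,0],[-0.3,0,0],0],[[0,0,0],[-0.6,0,0],0],[[0,0,0],[-0.7,0,-1],0],[[0,0,0],[-0.9,0,-2.3],0],[[0,0,0],[-0.9,0,-2.8],0],[[0,0,0],[-0.9,0,-2.8],0]]'
python3 - <<'E'
from h import *
s=sense();print(s['eef_pos'])
c=cam('wrist');cv2.imwrite('pics/w4.png',c['frame']);P=cloud(c);z=P[...,2];ok=c['z_map']>.15
ok&=(P[...,0]>.45)&(P[...,0]<.7)&(abs(P[...,1])<.15)
n,l,st,ce=cv2.connectedComponentsWithStats((ok&(z>.054)&(z<.08)).astype(np.uint8))
for i in range(1,n):
    if st[i,4]>30:
        q=P[l==i]; print(ce[i].round(),st[i,4],np.median(q,0).round(4),q.min(0).round(3),q.max(0).round(3))
E
```

```text
time_s: 9.22
eef_pos: [0.463, -0.0375, 0.1695]
ee_rot: [3.125, 0.312, 0.01]
ft_force: [-0.8, -0.1, -0.4]
gripper_width: 0.0
gripper_force: 0.0
[ 0.46301917 -0.03747001  0.16946074]
[384.  86.] 2795 [ 0.5638 -0.07    0.0657] [ 0.534 -0.121  0.055] [ 0.592 -0.012  0.074]
[320. 144.] 436 [ 0.5105 -0.0295  0.0741] [ 0.5   -0.039  0.055] [ 0.519 -0.021  0.076]
```

View pics/w4.png

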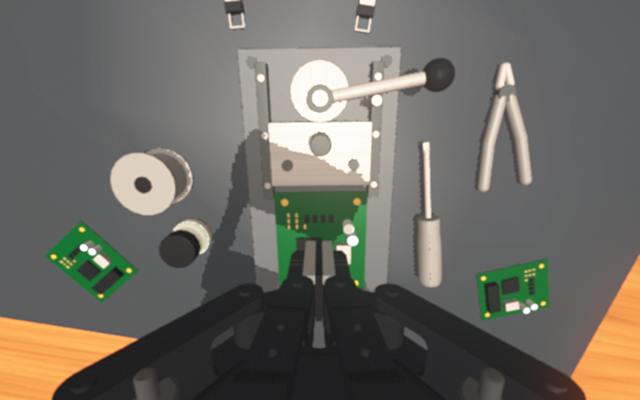

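The view shows the slide touching the cam at (320,122), with the post 14 mm forward. The lever is still at its stop and the board in place. Nothing else has moved.

```bash
python3 -c "
from bench import *
print(close_job())"
```

```text
the job is handed in; nothing more can be done
None
```

The board is free: I pushed the cam lever clockwise to its stop pin, then the jaw slide about 14 mm forward against the cam, with the board left in place and nothing else disturbed, and handed in the job at about 9 s.

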